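Check the slit of a microscope stage with a taper feeler

TASK

On the microscope stage standing on the bench, tip the loose dust cover up by its fin, far edge still resting on its seat, then lift it off and lay it flat, fin up, on the rubber mat and let go of it. Then take the taper feeler (the gauge with the flat rectangular handle) out of the rack and slide it upright, tip down and faces flat to the slit, into the middle of the slit between the two half-plates until it drags snugly on both of them, without forcing it. Finish while still holding it there at that depth; leave the other gauge and the other things on the bench alone.

Things in the scene. Friction and masses are not known exactly. Their poses are not given: they have to be found in the camera images.
- stage: Fixed black plate 190 x 180 mm on four feet, top face 100 mm above the bench. Origin on the bench under its centre. Aluminium curb ring on top: inner radius 58 mm, 6 mm wide, 6 mm high. Inside it two half-plates with a slit between, along the stage's x axis through its centre; free below the slit down to the bench. Position and yaw (to 0.35 rad) vary.
- gap (a point): Middle of the slit, at the height of the top face (100 mm above the bench); x axis along the slit (64 mm long), y axis across it. The slit is 6 to 9 mm wide, varying from start to start, its middle up to 0.8 mm off this point.
- half_a: Aluminium half-plate on the +y side of the slit, 64 x 46 mm, 10 mm thick, top flush with the stage's; lead-in chamfer on its slit edge, 4 mm wide, 7 mm deep. Origin mid slit edge at top-face height; y axis away from the slit. It yields away from the slit on a spring (1.2 N to start, then 4 N per mm, at most 4.5 mm).
- half_b: The same half-plate on the -y side of the slit, mirrored (turned by half a turn): also sprung, y axis pointing away from the slit. Snug on both, the feeler takes about 6 to 10 N of downward push to slide deeper; less can mean that it touches one half-plate only.
- cover: Loose round grey plastic dust cover inside the curb, hiding the slit: radius 55 mm, 5 mm thick, about 80 g. Origin centre of underside, z up. An upright fin on top: 22 to 48 mm out along the cover's +x, 12 mm thick (y), from 5 to 34 mm above the underside. The fin is on the side away from the robot; cover yaw to 0.5 rad relative to the stage.
- mat: Fixed rubber mat 160 x 160 mm, 4 mm thick, flat on the bench left or right of the stage (swaps with the rack). Origin at the centre of its underside.
- rack: Fixed grey rack block 110 (x) x 50 (y) x 86 mm high, right or left of the stage, with two upright slots at x = -28 and +28 mm, each 26 (x) x 16 (y) mm. Origin at the centre of its underside.
- gauge: Taper feeler in one slot of the rack, about 120 g. Steel blade 80 mm long, 20 mm wide (x), thickness (y) 2 mm at tip to 12.4 mm at guard. Origin mid tip, z up to the handle. Guard 34 x 22 mm from 80 to 85 mm, rests on the rack's top (tip 6 mm above bench). Flat handle 26 (x) x 14 (y) mm from 85 to 130 mm. Its x goes along the slit, either way round.
- plug_gauge: Bystander in the other slot of the rack: same guard, but a round handle of 18 mm diameter and a round 12 mm pin. Origin at its tip. Leave it.
- screwdriver: Bystander: red-handled screwdriver, 180 mm, lying near the robot. Leave it.
- oil_bottle: Bystander: small amber bottle, 70 mm high. Leave it.
- objective: Bystander: black microscope objective, 52 mm high. Leave it.
- dish: Bystander: shallow white dish, 70 mm across. Leave it.
- beaker: Bystander: white beaker, 60 mm across, 75 mm high. Leave it.
Not all that is in view belongs to the job. What is shaped like the gauge but turquoise is not meant. Leave any blue look-alike of the cover alone.

How it is judged:
By the outcome, as a careful person would: the job done as asked, in the order asked, and still so for the second after the job is handed in, while the arm keeps its last pose, push and grip.
It also fails if it takes over 54 s, if anything falls off the work surface, if the arm or the gripper's body presses on something with over 40 N, if the wrist force passes 120 N, or if a joint passes its speed limit or range.

ROBOT

A 6-joint arm with a two-finger parallel gripper is mounted at the origin on the work surface. World frame = base frame: x ahead of the robot, y to its left, z up, the work surface at z = 0. Lengths are in m, angles in rad, forces in N, time in s.
With the tool pointing down it reaches from about 0.325 to 1 m from the base axis. Payload 5.1 kg.
Tool frame: the origin (TCP) lies at the very end of the fingers, on their centre line; the grasp point (between the pads) lies 19 mm behind it; z points along the fingers, y is the line along which they close (so a half turn about z gives the same grasp; the last joint's range is limited). The gripper opens to 85 mm and grips with 20 to 120 N. Pads are 22 mm wide; open, the fingers measure 114 mm over their backs; the gripper's body (76 mm by 85 mm) begins 54 mm behind the grasp point. The pads swing forward as they close: fully open they stand 13 mm farther back than shut.
Start: joints at [1.249, 0.124, 1.65, -0, 1.367, -0.083], TCP at [0.154, 0.632, 0.231] pointing down, gripper open.
Joint ranges: [-2.61, 2.61], [-1.02, 2.33], [0.03, 2.71], [-1.35, 4.49], [0.32, 2.68], [-2.91, 2.91]. Speed limits (rad/s): [2.57, 2.57, 3.14, 3.14, 3.14, 3.14].

INTERFACE

Orientations are given as a unit quaternion [w, x, y, z].
In Python, from rig import ctrl, vision gives the robot as it stands.
- The arm moves only by the shell command python3 -m jog 'ROWS'. ROWS is JSON, a list of rows, each an object with "delta_rot": the turn, a rotation vector about the world's x, y, z in degrees, a list of three; "xyz": the shift along the world's x, y, z in m, a list of three; "hand": the opening, from -1 (shut) to 1 (fully open). In form: [{"delta_rot": [wx, wy, wz], "xyz": [x, y, z], "hand": hand}, ...]. A call has 1 to 20 rows; each row shifts and turns the commanded pose from where the row before left it; what a row does not reach is not made up. A row lasts 1/8 s, in which the tool goes at most 62.5 mm and 10.7 degrees, less where a joint would pass 70% of its speed; a pose out of reach is approached as far as the arm can. A call with a gripper value outside its range is refused whole. The fingers move at their own pace and stop on an object; the grip force is fixed at half the most. Time passes only in rows, so rows that do not move let the fingers close. It gives the time, the measured TCP pose, the force, the opening and the grip force at its end, in the units of the state.
- ctrl.state(): the state, without advancing time (a new reading comes with each control period).
- vision.get_image(name): name is "scene" or "top"; returns the picture (420x560x3 uint8, blue, green, red); there is no depth.
- vision.calibration(name): a dict with "fovy" (degrees; the focal length in pixels is half the picture's height over the tangent of half this angle, whatever the lens; pixels are square), "cx", "cy" (the principal point, pixels), "origin" and "orientation" of the camera in the world. Camera axes: x right, y down, z forward; pixel columns grow to the right and rows downward; lengths in m; the calibration is good to about 2 mm. A picture is of the moment at which its call begins. calibration takes no time and is no camera call.
- ctrl.hand_in(): hands the job in; it is judged then, once.
The state is a dict: "clock": time; "q": joint angles; "qd": joint speeds; "tau": joint torques, N m; "ee_pos": TCP position; "tcp_rot": TCP orientation; "wrist_force": force on the tool from outside, world axes, zero at the start; "ft_torque": the same for the moment, N m; "width": opening from 0.0 (shut) to 1.0 (fully open); "grasp_force": force on a finger pad.
Only numpy, scipy, OpenCV 4.12 (cv2) and the standard library are available. Lean on these libraries where they do the work, as an engineer would, in place of code of your own. Each camera call takes 0.05 s, during which the arm holds its last target. There are 200 camera calls.

## Working session

There is one attempt and no reset: what is moved stays moved. The work goes in short steps, Python scripts to look and compute and a shell command to move; the robot and the scene stay as the last step left them, time stands still between calls to the robot, and variables do not carry over. Pictures are saved under pics/ and viewed, at most 10 in all, crops included, and the job is handed in when it is done.

```bash
mkdir -p pics; cat > h.py <<'E'
import numpy as np, cv2
from rig import ctrl, vision
from scipy.spatial.transform import Rotation as R
def cam(n):
    c=vision.calibration(n); f=210/np.tan(np.radians(c['fovy'])/2); q=np.array(c['orientation'])
    return c,f,R.from_quat(q[[1,2,3,0]]).as_matrix(),np.array(c['origin'])
def pix(n,u,v,z):
    c,f,M,o=cam(n); d=M@np.array([(u-c['cx'])/f,(v-c['cy'])/f,1]); return o+d*(z-o[2])/d[2]
def proj(n,p):
    c,f,M,o=cam(n); q=M.T@(np.array(p)-o); return q[:2]/q[2]*f+[c['cx'],c['cy']]
E
python3 - <<'E'
from h import *
for n in('top','scene'):
    cv2.imwrite(f'pics/{n}0.png',vision.get_image(n)); print(vision.calibration(n))
E
```

```text
{'fovy': 57.234223057119316, 'cx': 276.5560753441063, 'cy': 216.5968195405059, 'origin': array([ 0.52230274, -0.0097632 ,  0.92783401]), 'orientation': array([-0.02207081,  0.71715653, -0.69616389,  0.02356327])}
{'fovy': 48.098994755859465, 'cx': 279.789239728814, 'cy': 212.14790809844789, 'origin': array([ 1.10620843, -0.59804396,  0.78838204]), 'orientation': array([-0.37947142,  0.85654786,  0.31762697, -0.14642511])}
```

View pics/top0.png

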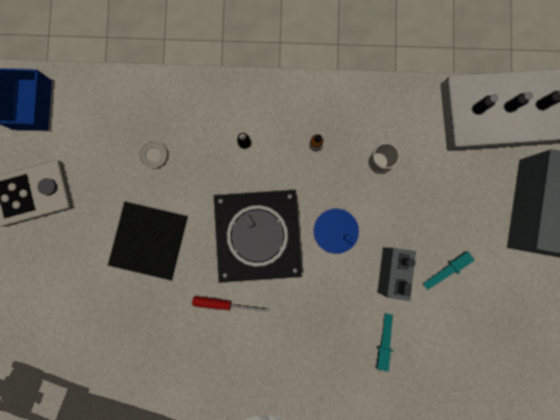

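View pics/scene0.png

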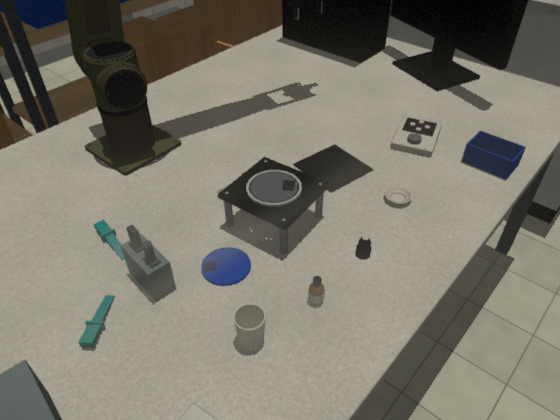

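Top view: the grey cover is in the stage at (257,235), and the blue look-alike is at (336,231), to be left alone. The gauge candidates are the two handles in the rack at (405,261) and (402,287). The turquoise ones at (448,270) and (386,342) are decoys. The mat is at (148,241). I'll check the choice in one enlarged crop.

```bash
python3 - <<'E'
from h import *
a=cv2.imread('pics/top0.png'); b=cv2.imread('pics/scene0.png')
g=lambda i,s:cv2.resize(cv2.convertScaleAbs(i,alpha=2.0,beta=15),None,fx=s,fy=s,interpolation=cv2.INTER_CUBIC)
A=g(a[185:290,205:310],4)   # 420
B=g(a[235:305,370:425],6)   # 330x420
C=g(b[210:300,100:190],4)[:180*2]
D=g(b[155:215,225:335],4)
out=np.zeros((600,800,3),np.uint8); out[:420,:420]=A; out[:420,430:760]=B
out[424:600,0:350]=cv2.resize(C,(350,350))[:176]; out[424:600,360:360+322]=cv2.resize(D,(322,176))
cv2.imwrite('pics/crop1.png',out)
E
```

```text
(no output)
```

View pics/crop1.png

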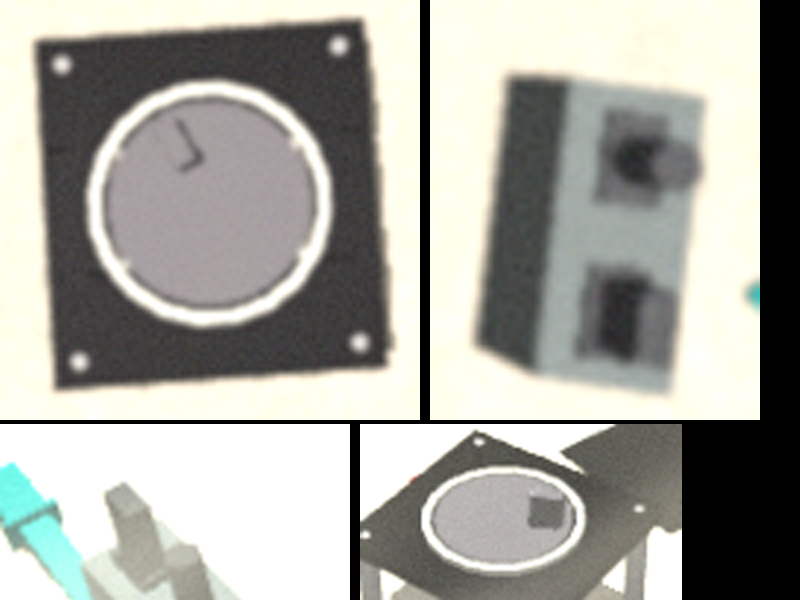

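The flat-handled feeler sits in the rack slot nearer the robot (top px ≈(407,288)); the other slot holds the round-handled plug. The cover's fin is at about (249.7,221).

```bash
python3 - <<'E'
from h import *
np.set_printoptions(precision=4,suppress=True)
A=lambda x,y,z: pix('top',205+(x-1.5)/4,185+(y-1.5)/4,z)
B=lambda x,y,z: pix('top',370+(x-430-2.5)/6,235+(y-2.5)/6,z)
ang=lambda d:np.degrees(np.arctan2(d[1],d[0]))
c=[A(*p,.1) for p in((36,42),(362,20),(388,365),(56,388))]; S=np.mean(c,0)
print('stage',S,ang(c[0]-c[3]),ang(c[1]-c[2]),np.linalg.norm(c[0]-c[3]),np.linalg.norm(c[0]-c[1]), ang(c[0]-c[1])-90)
hs=[A(*p,.1) for p in((62,64),(339,46),(360,342),(80,361))]; print('holes',np.mean(hs,0),ang(hs[0]-hs[3]),ang(hs[1]-hs[2]),ang(hs[0]-hs[1])-90)
C=A(210,204,.105);F=A(179,145,.134);print('cover',C,'fin',F,ang(F-C),'edge',ang(A(178,120,.134)-A(200,157,.134)),ang(A(180,170,.134)-A(200,157,.134))-90)
s=[pix('scene',288.2,185,.134)];print('fin scene',s)
r=[B(*p,.086) for p in((572,78),(705,97),(670,392),(537,370))];print('rack',np.mean(r,0),ang(r[0]-r[3]),ang(r[1]-r[2]),np.linalg.norm(r[0]-r[3]),np.linalg.norm(r[0]-r[1]))
print('handle',B(655,320,.136),'slot mid',np.mean(r,0)+.028*(r[3]-r[0])/np.linalg.norm(r[3]-r[0]))
m=[pix('top',*p,.004) for p in((124,203),(187,215),(173,279),(109,267))];print('mat',np.mean(m,0))
st=ctrl.state();q=np.array(st['tcp_rot']);M=R.from_quat(q[[1,2,3,0]]).as_matrix();print(M,st['ee_pos'],st['width'],'tool y ang',ang(M[:,1]))
E
```

```text
stage [0.5345 0.0295 0.1   ] 5.585448560435012 5.801260238813992 0.18581230820680011 0.17667906382522458 5.604827968905937
holes [0.5345 0.0297 0.1   ] 5.685614091483034 5.610196907481355 5.454541455819779
cover [0.5336 0.0296 0.105 ] fin [0.5631 0.0452 0.134 ] 27.85321703725776 edge 32.563214130236204 34.815481497149946
fin scene [array([0.5804, 0.0269, 0.134 ])]
rack [ 0.4609 -0.2856  0.086 ] -6.268370467957295 -6.413346986659747 0.1060459102525869 0.04875987448468295
handle [ 0.4358 -0.2811  0.136 ] slot mid [ 0.4331 -0.2826  0.086 ]
mat [0.5148 0.2943 0.004 ]
[[-0.9716  0.2366 -0.0006]
 [ 0.2366  0.9716 -0.0018]
 [ 0.0002 -0.0019 -1.    ]] [0.1536 0.631  0.2302] 0.9993818450145477 tool y ang 76.31571301565484
```

```bash
python3 -m jog '[{"delta_rot":[0,0,3.2],"xyz":[0.0293,-0.0418,0],"hand":-0.2},{"delta_rot":[0,0,3.2],"xyz":[0.0293,-0.0418,0],"hand":-0.2},{"delta_rot":[0,0,3.2],"xyz":[0.0293,-0.0418,0],"hand":-0.2},{"delta_rot":[0,0,3.2],"xyz":[0.0293,-0.0418,0],"hand":-0.2},{"delta_rot":[0,0,3.2],"xyz":[0.0293,-0.0418,0],"hand":-0.2},{"delta_rot":[0,0,3.2],"xyz":[0.0293,-0.0418,0],"hand":-0.2},{"delta_rot":[0,0,3.2],"xyz":[0.0293,-0.0418,0],"hand":-0.2},{"delta_rot":[0,0,3.2],"xyz":[0.0293,-0.0418,0],"hand":-0.2},{"delta_rot":[0,0,3.2],"xyz":[0.0293,-0.0418,0],"hand":-0.2},{"delta_rot":[0,0,3.2],"xyz":[0.0293,-0.0418,0],"hand":-0.2},{"delta_rot":[0,0,3.2],"xyz":[0.0293,-0.0418,0],"hand":-0.2},{"delta_rot":[0,0,3.2],"xyz":[0.0293,-0.0418,0],"hand":-0.2},{"delta_rot":[0,0,3.2],"xyz":[0.0293,-0.0418,0],"hand":-0.2},{"delta_rot":[0,0,3.2],"xyz":[0.0293,-0.0418,0],"hand":-0.2},{"delta_rot":[0,0,0],"xyz":[0,0,-0.03],"hand":-0.2},{"delta_rot":[0,0,0],"xyz":[0,0,-0.03],"hand":-0.2},{"delta_rot":[0,0,0],"xyz":[0,0,0],"hand":-0.2}]'
cat >> h.py <<'E'
def st():
    s=ctrl.state();q=np.array(s['tcp_rot']);M=R.from_quat(q[[1,2,3,0]]).as_matrix()
    print('t%.2f'%s['clock'],'p',np.round(s['ee_pos'],4),'F',np.round(s['wrist_force'],1),'T',np.round(s['ft_torque'],2),'w%.3f g%.0f'%(s['width'],s['grasp_force']),'yAng %.1f'%np.degrees(np.arctan2(M[1,1],M[0,1])),'z',np.round(M[:,2],3))
    return s,M
E
python3 - <<'E'
from h import *
st()
a=vision.get_image('scene'); b=vision.get_image('top')
g=lambda i,s:cv2.resize(cv2.convertScaleAbs(i,alpha=2.0,beta=15),None,fx=s,fy=s,interpolation=cv2.INTER_CUBIC)
cv2.imwrite('pics/p2.png',np.hstack([g(a[90:230,210:350],2.85),g(b[160:300,190:330],2.85)]))
E
```

```text
clock: 2.22
ee_pos: [0.5617, 0.0462, 0.1677]
tcp_rot: [-0.003, -0.268, 0.963, 0.001]
wrist_force: [-0.7, 0.1, -0.3]
width: 0.398
grasp_force: 0.0
t2.23 p [0.5617 0.0462 0.1677] F [-0.7  0.1 -0.3] T [ 0.07 -0.    0.05] w0.398 g0 yAng 121.1 z [-0.007  0.    -1.   ]
```

View pics/p2.png

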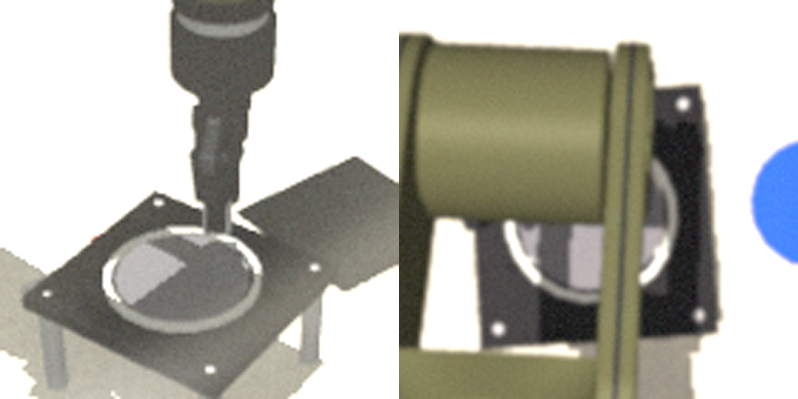

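The hand hangs over the fin, with fingertips at scene px ≈(288,170) and nothing in the way. Next I descend and grip.

```bash
python3 -m jog '[{"delta_rot":[0,0,0],"xyz":[0.0005,0,-0.02],"hand":-0.2},{"delta_rot":[0,0,0],"xyz":[0.0005,0,-0.02],"hand":-0.2},{"delta_rot":[0,0,0],"xyz":[0.001,0.0005,-0.015],"hand":-0.2},{"delta_rot":[0,0,0],"xyz":[0,0,-0.0042],"hand":-0.2},{"delta_rot":[0,0,0],"xyz":[0,0,0],"hand":-1},{"delta_rot":[0,0,0],"xyz":[0,0,0],"hand":-1},{"delta_rot":[0,0,0],"xyz":[0,0,0],"hand":-1},{"delta_rot":[0,0,0],"xyz":[0,0,0],"hand":-1},{"delta_rot":[0,0,0],"xyz":[0,0,0],"hand":-1}]'; python3 -c "from h import *; st()"
```

```text
clock: 3.45
ee_pos: [0.566, 0.0468, 0.1123]
tcp_rot: [0.0, -0.268, 0.963, -0.0]
wrist_force: [-0.9, -0.6, -0.8]
width: 0.121
grasp_force: 60.7
t3.45 p [0.566  0.0468 0.1123] F [-0.9 -0.6 -0.8] T [ 0.02 -0.04 -0.01] w0.121 g61 yAng 121.1 z [ 0. -0. -1.]
```

```bash
python3 -m jog '[{"delta_rot":[2.575,-4.285,0],"xyz":[-0.0012,-0.0007,0.0077],"hand":-1},{"delta_rot":[2.575,-4.285,0],"xyz":[-0.0018,-0.0011,0.0076],"hand":-1},{"delta_rot":[0,0,0],"xyz":[0,0,0],"hand":-1}]'; python3 -c "from h import *; st()"
```

```text
clock: 3.82
ee_pos: [0.5624, 0.0445, 0.1279]
tcp_rot: [0.084, -0.267, 0.96, 0.023]
wrist_force: [0.2, 0.5, -0.3]
width: 0.126
grasp_force: 60.7
t3.83 p [0.5624 0.0445 0.1279] F [ 0.2  0.5 -0.3] T [-0.05  0.08 -0.02] w0.126 g61 yAng 121.1 z [ 0.149  0.089 -0.985]
```

```bash
python3 -m jog '[{"delta_rot":[2.575,-4.285,0],"xyz":[-0.0023,-0.0014,0.0073],"hand":-1},{"delta_rot":[2.575,-4.285,0],"xyz":[-0.0029,-0.0017,0.0071],"hand":-1},{"delta_rot":[2.575,-4.285,0],"xyz":[-0.0034,-0.002,0.0067],"hand":-1},{"delta_rot":[0,0,0],"xyz":[0,0,0],"hand":-1},{"delta_rot":[0,0,0],"xyz":[0,0,0],"hand":-1}]'; python3 - <<'E'
from h import *
st()
a=vision.get_image('scene')
g=lambda i,s:cv2.resize(cv2.convertScaleAbs(i,alpha=2.0,beta=15),None,fx=s,fy=s,interpolation=cv2.INTER_CUBIC)
cv2.imwrite('pics/p3.png',g(a[120:240,210:350],4))
E
```

```text
clock: 4.45
ee_pos: [0.5547, 0.0399, 0.1487]
tcp_rot: [0.208, -0.262, 0.941, 0.057]
wrist_force: [-1.9, -1.5, 1.2]
width: 0.125
grasp_force: 61.3
t4.45 p [0.5547 0.0399 0.1487] F [-1.9 -1.5  1.2] T [-0.31  0.45  0.03] w0.125 g61 yAng 121.1 z [ 0.361  0.217 -0.907]
```

View pics/p3.png

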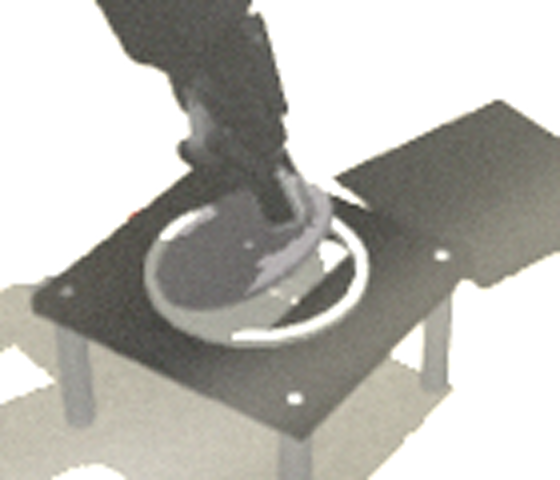

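Scene crop: the cover is tipped about 25°, its far (robot-side) edge still inside the curb at crop (160,290). Next I lift it off, level it and carry it to the mat.

```bash
python3 -m jog '[{"delta_rot":[0,0,0],"xyz":[0,0,0.015],"hand":-1},{"delta_rot":[0,0,0],"xyz":[0,0,0.025],"hand":-1},{"delta_rot":[0,0,0],"xyz":[0,0,0.025],"hand":-1},{"delta_rot":[-2.575,4.285,0],"xyz":[-0.001,0.034,0],"hand":-1},{"delta_rot":[-2.575,4.285,0],"xyz":[-0.001,0.034,0],"hand":-1},{"delta_rot":[-2.575,4.285,0],"xyz":[-0.001,0.034,0],"hand":-1},{"delta_rot":[-2.575,4.285,0],"xyz":[-0.001,0.034,0],"hand":-1},{"delta_rot":[-2.575,4.285,0],"xyz":[-0.001,0.034,0],"hand":-1},{"delta_rot":[0,0,0],"xyz":[-0.001,0.034,-0.03],"hand":-1},{"delta_rot":[0,0,0],"xyz":[-0.001,0.034,-0.04],"hand":-1},{"delta_rot":[0,0,0],"xyz":[-0.001,0.034,-0.04],"hand":-1},{"delta_rot":[0,0,0],"xyz":[0,0,-0.03],"hand":-1},{"delta_rot":[0,0,0],"xyz":[0,0,-0.03],"hand":-1},{"delta_rot":[0,0,0],"xyz":[0,0,-0.01],"hand":-1},{"delta_rot":[0,0,0],"xyz":[0,0,0],"hand":-1},{"delta_rot":[0,0,0],"xyz":[0,0,0],"hand":-1}]'; python3 - <<'E'
from h import *
st()
a=vision.get_image('scene')
g=lambda i,s:cv2.resize(cv2.convertScaleAbs(i,alpha=2.0,beta=15),None,fx=s,fy=s,interpolation=cv2.INTER_CUBIC)
cv2.imwrite('pics/p4.png',g(a[80:220,220:400],4))
E
```

```text
clock: 6.5
ee_pos: [0.5476, 0.3125, 0.0354]
tcp_rot: [0.001, -0.268, 0.963, 0.0]
wrist_force: [-0.3, 0.3, 0.7]
width: 0.122
grasp_force: 60.7
t6.50 p [0.5476 0.3125 0.0354] F [-0.3  0.3  0.7] T [ 0.   -0.04 -0.03] w0.122 g61 yAng 121.1 z [ 0.003  0.001 -1.   ]
```

View pics/p4.png

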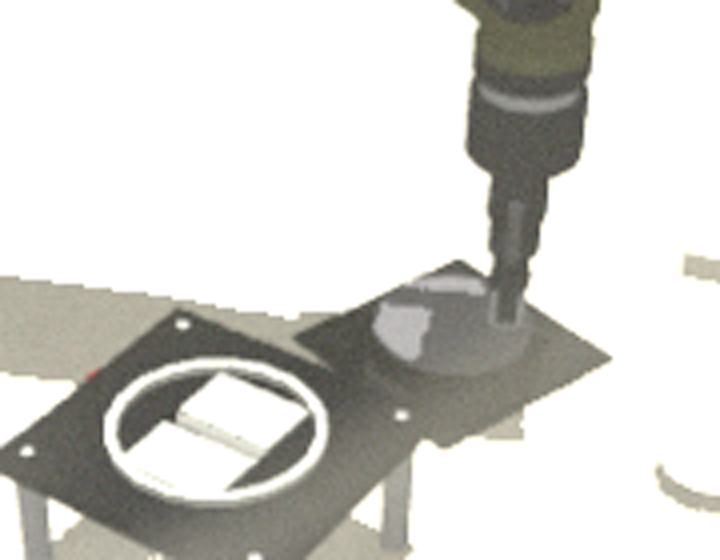

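Cover level over the mat (crop (455,325)), and the slit is now visible. I'll lower the cover the last ~19 mm.

```bash
python3 -m jog '[{"delta_rot":[0,0,0],"xyz":[0,0,-0.01],"hand":-1},{"delta_rot":[0,0,0],"xyz":[0,0,-0.006],"hand":-1},{"delta_rot":[0,0,0],"xyz":[0,0,-0.002],"hand":-1},{"delta_rot":[0,0,0],"xyz":[0,0,-0.001],"hand":-1},{"delta_rot":[0,0,0],"xyz":[0,0,0],"hand":-1}]'; python3 -c "from h import *; st()"
```

```text
clock: 7.18
ee_pos: [0.5464, 0.3119, 0.0163]
tcp_rot: [-0.001, -0.268, 0.963, -0.0]
wrist_force: [-6.1, -2.2, 9.6]
width: 0.123
grasp_force: 62.5
t7.17 p [0.5464 0.3119 0.0163] F [-6.1 -2.2  9.6] T [-0.51  0.83 -0.02] w0.123 g62 yAng 121.1 z [-0.001 -0.001 -1.   ]
```

```bash
python3 -m jog '[{"delta_rot":[0,0,0],"xyz":[0,0,0],"hand":-0.2},{"delta_rot":[0,0,0],"xyz":[0,0,0],"hand":-0.2},{"delta_rot":[0,0,0],"xyz":[0,0,0.01],"hand":-0.2},{"delta_rot":[0,0,0],"xyz":[0,0,0.04],"hand":-0.2},{"delta_rot":[0,0,0],"xyz":[0,0,0.055],"hand":-0.2},{"delta_rot":[0,0,0],"xyz":[0,0,0.055],"hand":-0.2},{"delta_rot":[0,0,-3.1],"xyz":[-0.0093,-0.0495,0],"hand":-0.2},{"delta_rot":[0,0,-3.1],"xyz":[-0.0093,-0.0495,0],"hand":-0.2},{"delta_rot":[0,0,-3.1],"xyz":[-0.0093,-0.0495,0],"hand":-0.2},{"delta_rot":[0,0,-3.1],"xyz":[-0.0093,-0.0495,0],"hand":-0.2},{"delta_rot":[0,0,-3.1],"xyz":[-0.0093,-0.0495,0],"hand":-0.2},{"delta_rot":[0,0,-3.1],"xyz":[-0.0093,-0.0495,0],"hand":-0.2},{"delta_rot":[0,0,-3.1],"xyz":[-0.0093,-0.0495,0],"hand":-0.2},{"delta_rot":[0,0,-3.1],"xyz":[-0.0093,-0.0495,0],"hand":-0.2},{"delta_rot":[0,0,-3.1],"xyz":[-0.0093,-0.0495,0],"hand":-0.2},{"delta_rot":[0,0,-3.1],"xyz":[-0.0093,-0.0495,0],"hand":-0.2},{"delta_rot":[0,0,-3.1],"xyz":[-0.0093,-0.0495,0],"hand":-0.2},{"delta_rot":[0,0,-3.1],"xyz":[-0.0093,-0.0495,0],"hand":-0.2},{"delta_rot":[0,0,0],"xyz":[0,0,0],"hand":-0.2},{"delta_rot":[0,0,0],"xyz":[0,0,0],"hand":-0.2}]'; python3 - <<'E'
from h import *
st()
a=vision.get_image('scene');t=vision.get_image('top');cv2.imwrite('pics/topraw.png',t)
g=lambda i,s:cv2.resize(cv2.convertScaleAbs(i,alpha=2.0,beta=15),None,fx=s,fy=s,interpolation=cv2.INTER_CUBIC)
g6=lambda i:cv2.resize(cv2.convertScaleAbs(i,alpha=1.3),None,fx=6,fy=6,interpolation=cv2.INTER_CUBIC)
o=np.zeros((600,800,3),np.uint8)
o[:390,:390]=g(a[170:300,90:220],3); o[:390,400:800]=g6(t[202:267,224:291])[:,:400]
o[395:595,:400]=g(t[190:290,100:300],2); o[395:595,400:600]=g(t[230:330,340:440],2)
cv2.imwrite('pics/p5.png',o)
E
```

```text
clock: 9.68
ee_pos: [0.4347, -0.2818, 0.1747]
tcp_rot: [0.0, 0.053, 0.999, 0.0]
wrist_force: [-1.0, -0.0, 0.6]
width: 0.401
grasp_force: 0.0
t9.68 p [ 0.4347 -0.2818  0.1747] F [-1.  -0.   0.6] T [-0.02 -0.01  0.01] w0.401 g0 yAng 83.9 z [ 0.  0. -1.]
```

View pics/p5.png

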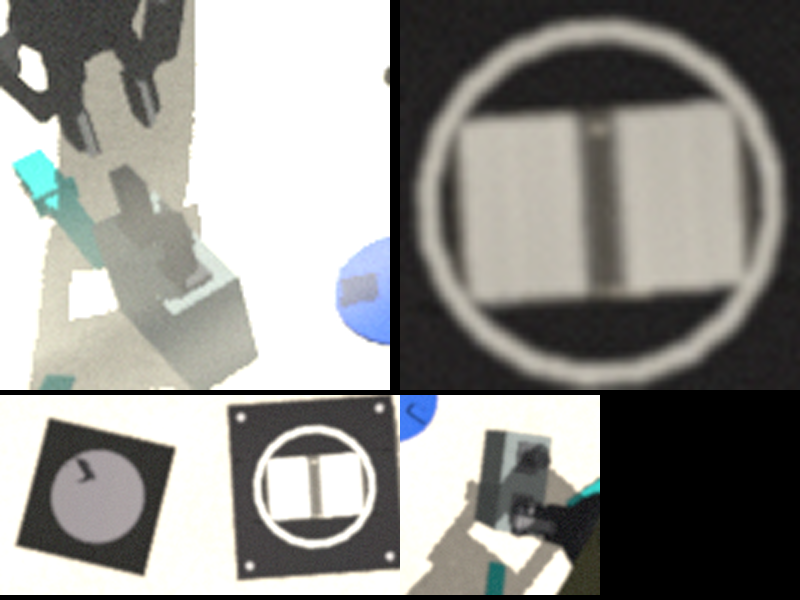

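Scene crop: the open fingers straddle the flat handle, whose top is at crop (125,175). The cover lies flat on the mat and the slit runs at crop x≈602. I go down and grip the handle, and measure the slit line from the saved picture.

```bash
python3 -m jog '[{"delta_rot":[0,0,0],"xyz":[0,0,-0.03],"hand":-0.2},{"delta_rot":[0,0,0],"xyz":[0,0,-0.025],"hand":-0.2},{"delta_rot":[0,0,0],"xyz":[0,0,-0.015],"hand":-0.2},{"delta_rot":[0,0,0],"xyz":[0,0,-0.009],"hand":-0.2},{"delta_rot":[0,0,0],"xyz":[0,0,0],"hand":-0.2},{"delta_rot":[0,0,0],"xyz":[0,0,0],"hand":-1},{"delta_rot":[0,0,0],"xyz":[0,0,0],"hand":-1},{"delta_rot":[0,0,0],"xyz":[0,0,0],"hand":-1},{"delta_rot":[0,0,0],"xyz":[0,0,0],"hand":-1}]'; python3 - <<'E'
from h import *
st()
t=cv2.cvtColor(cv2.imread('pics/topraw.png'),cv2.COLOR_BGR2GRAY).astype(float)
E=[]
for v in range(224,250):
    r=t[v]; th=(r[312//1-62:254].max()+r[322:326].mean())/2 if 0 else None
    s=np.interp(np.arange(300,345,.05)-0,np.arange(560),r) if 0 else None
    hi=np.median(np.r_[r[236:244],r[247:249]]); w=r[312-60:0] if 0 else None
    c0=int(np.argmin(r[316-66:332-66]))+250 if 0 else 224+int(np.argmin(r[224+26:224+42]))-0+26
    lo=r[c0]; hl=np.median(r[c0-12:c0-6]); hr=np.median(r[c0+6:c0+12])
    xs=np.arange(c0-8,c0+8.01,.05); y=np.interp(xs,np.arange(560),r)
    L=xs[(xs<c0)&(y<(lo+hl)/2)][0] if ((xs<c0)&(y<(lo+hl)/2)).any() else np.nan
    Rr=xs[(xs>c0)&(y<(lo+hr)/2)][-1]
    E.append((v,L,Rr))
    if v%6==0: print(v,np.round(r[c0-7:c0+8]).astype(int),c0,L,Rr)
E=np.array(E); P=lambda u,v:pix('top',u,v,.1)
l=np.array([P(e[1],e[0]) for e in E]); q=np.array([P(e[2],e[0]) for e in E]); m=(l+q)/2
k=np.polyfit(m[:,0],m[:,1],1); print('mid y=%.4f+%.4f*(x-.5345)'%(np.polyval(k,.5345),k[0]),'ang',np.degrees(np.arctan(k[0])),'width',np.mean(l[:,1]-q[:,1]),'res',np.std(m[:,1]-np.polyval(k,m[:,0])))
E
```

```text
clock: 10.9
ee_pos: [0.4355, -0.2826, 0.0966]
tcp_rot: [0.001, 0.053, 0.999, -0.001]
wrist_force: [0.6, 0.5, 4.3]
width: 0.156
grasp_force: 59.3
t10.90 p [ 0.4355 -0.2826  0.0966] F [0.6 0.5 4.3] T [ 0.03 -0.03 -0.07] w0.156 g59 yAng 83.9 z [ 0.002 -0.001 -1.   ]
228 [148 148 141 124  94  73  65  64  71  90 116 137 144 146 145] 257 253.65000000000106 259.5000000000024
234 [147 147 147 135 104  79  66  63  67  80 104 132 144 145 148] 257 254.00000000000114 259.9500000000025
240 [146 148 145 137 113  87  71  65  65  75  95 121 140 146 147] 257 254.35000000000122 260.4000000000026
246 [145 145 141 124  94  72  67  66  71  88 112 137 147 149 149] 258 254.65000000000106 260.75000000000244
mid y=0.0300+0.0933*(x-.5345) ang 5.3327107920311345 width 0.012858651534271766 res 0.00011793620657572733
```

```bash
python3 -m jog '[{"delta_rot":[0,0,0],"xyz":[0,0,0.02],"hand":-1},{"delta_rot":[0,0,0],"xyz":[0,0,0.035],"hand":-1},{"delta_rot":[0,0,0],"xyz":[0,0,0.04],"hand":-1},{"delta_rot":[0,0,0],"xyz":[0,0,0.035],"hand":-1},{"delta_rot":[0,0,1.29],"xyz":[0.011,0.0347,0],"hand":-1},{"delta_rot":[0,0,1.29],"xyz":[0.011,0.0347,0],"hand":-1},{"delta_rot":[0,0,1.29],"xyz":[0.011,0.0347,0],"hand":-1},{"delta_rot":[0,0,1.29],"xyz":[0.011,0.0347,0],"hand":-1},{"delta_rot":[0,0,1.29],"xyz":[0.011,0.0347,0],"hand":-1},{"delta_rot":[0,0,1.29],"xyz":[0.011,0.0347,0],"hand":-1},{"delta_rot":[0,0,1.29],"xyz":[0.011,0.0347,0],"hand":-1},{"delta_rot":[0,0,1.29],"xyz":[0.011,0.0347,0],"hand":-1},{"delta_rot":[0,0,1.29],"xyz":[0.011,0.0347,0],"hand":-1},{"delta_rot":[0,0,0],"xyz":[0,0,0],"hand":-1},{"delta_rot":[0,0,0],"xyz":[0,0,0],"hand":-1},{"delta_rot":[0,0,0],"xyz":[0,0,0],"hand":-1}]'; python3 - <<'E'
from h import *
s,M=st()
a=vision.get_image('scene')
tip=np.array(s['ee_pos'])+M[:,2]*.0906
print('tip',tip,'px scene',proj('scene',tip),'gap px',proj('scene',[.5345,.03,.1]))
g=lambda i,s:cv2.resize(cv2.convertScaleAbs(i,alpha=2.0,beta=15),None,fx=s,fy=s,interpolation=cv2.INTER_CUBIC)
cv2.imwrite('pics/p6.png',g(a[90:220,210:350],4.5))
E
```

```text
clock: 12.9
ee_pos: [0.5334, 0.0294, 0.2252]
tcp_rot: [-0.0, -0.048, 0.999, -0.0]
wrist_force: [-0.4, 0.0, -1.1]
width: 0.154
grasp_force: 58.9
t12.90 p [0.5334 0.0294 0.2252] F [-0.4  0.  -1.1] T [ 0.02  0.01 -0.02] w0.154 g59 yAng 95.5 z [-0.001 -0.    -1.   ]
tip [0.53336192 0.02935034 0.13457407] px scene [273.09634114 175.90283873] gap px [273.93674843 187.80823863]
```

View pics/p6.png

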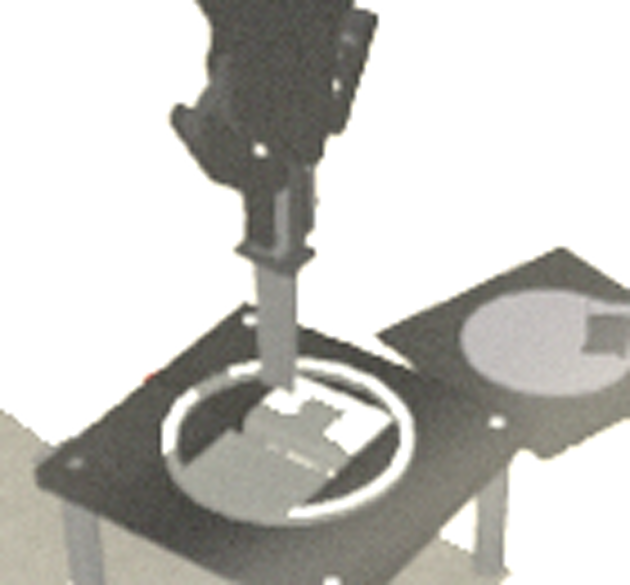

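The gauge hangs upright over the slit, tip at crop (279,385), as predicted. I lower it into the slit and watch the force.

```bash
python3 -m jog '[{"delta_rot":[0,0,0],"xyz":[0.001,0.0006,-0.015],"hand":-1},{"delta_rot":[0,0,0],"xyz":[0,0,-0.015],"hand":-1},{"delta_rot":[0,0,0],"xyz":[0,0,-0.01],"hand":-1},{"delta_rot":[0,0,0],"xyz":[0,0,-0.01],"hand":-1},{"delta_rot":[0,0,0],"xyz":[0,0,-0.01],"hand":-1},{"delta_rot":[0,0,0],"xyz":[0,0,0],"hand":-1},{"delta_rot":[0,0,0],"xyz":[0,0,0],"hand":-1}]'; python3 -c "from h import *; st()"
```

```text
clock: 13.82
ee_pos: [0.5351, 0.0309, 0.1659]
tcp_rot: [0.0, -0.048, 0.999, -0.0]
wrist_force: [-0.2, 0.5, -0.9]
width: 0.155
grasp_force: 58.8
t13.82 p [0.5351 0.0309 0.1659] F [-0.2  0.5 -0.9] T [ 0.   -0.03 -0.03] w0.155 g59 yAng 95.5 z [ 0.001 -0.    -1.   ]
```

```bash
for i in 1 2 3; do python3 -m jog '[{"delta_rot":[0,0,0],"xyz":[0,0,-0.002],"hand":-1},{"delta_rot":[0,0,0],"xyz":[0,0,-0.002],"hand":-1},{"delta_rot":[0,0,0],"xyz":[0,0,0],"hand":-1}]' >/dev/null;  python3 -c "from h import *; st()"; done
```

```text
t14.20 p [0.5347 0.0308 0.1614] F [-0.   0.8 -0.9] T [-0.01 -0.01 -0.06] w0.156 g59 yAng 95.5 z [-0. -0. -1.]
t14.57 p [0.5346 0.0308 0.1572] F [-0.2  0.3 -0.3] T [ 0.02 -0.    0.03] w0.159 g59 yAng 95.5 z [-0.001  0.    -1.   ]
t14.95 p [0.5346 0.0308 0.1532] F [-0.7  1.1 -3. ] T [ 0.04 -0.01 -0.01] w0.156 g59 yAng 95.5 z [-0.001 -0.    -1.   ]
```

```bash
cat >> h.py <<'E'
def avg(n=5):
    f=[]
    for _ in range(n):
        vision.get_image('top'); s=ctrl.state(); f.append(np.r_[s['wrist_force'],s['ft_torque']])
    print('t%.2f'%s['clock'],np.round(s['ee_pos'],4),'avg',np.round(np.mean(f,0),2),'w%.3f'%s['width'])
E
python3 -c "from h import *; avg()"
for i in 1 2; do python3 -m jog '[{"delta_rot":[0,0,0],"xyz":[0,0,-0.002],"hand":-1},{"delta_rot":[0,0,0],"xyz":[0,0,-0.002],"hand":-1},{"delta_rot":[0,0,0],"xyz":[0,0,0],"hand":-1}]' >/dev/null;  python3 -c "from h import *; avg()"; done
```

```text
t15.20 [0.5348 0.0308 0.1536] avg [ 0.14  0.36 -0.92  0.   -0.01  0.01] w0.159
t15.82 [0.5347 0.0308 0.1494] avg [-0.04 -0.71 -0.92 -0.17  0.01  0.02] w0.157
t16.45 [0.5349 0.0308 0.1455] avg [ 1.16 -1.85 -1.51 -0.39 -0.24 -0.  ] w0.155
```

```bash
for i in 1 2; do python3 -m jog '[{"delta_rot":[0,0,0],"xyz":[0,-0.0006,0],"hand":-1},{"delta_rot":[0,0,0],"xyz":[0,0,0],"hand":-1}]' >/dev/null;  python3 -c "from h import *; avg()"; done
```

```text
t16.95 [0.5347 0.0304 0.1455] avg [ 0.5  -0.11 -0.92 -0.05 -0.11 -0.02] w0.155
t17.45 [0.5347 0.0299 0.1455] avg [ 0.57  1.8  -0.94  0.5  -0.07 -0.01] w0.152
```

```bash
python3 -m jog '[{"delta_rot":[0,0,0],"xyz":[0,0.0005,0],"hand":-1},{"delta_rot":[0,0,0],"xyz":[0,0,-0.002],"hand":-1},{"delta_rot":[0,0,0],"xyz":[0,0,-0.001],"hand":-1}]'|grep -E 'ee|wrist';  python3 -c "from h import *; avg()"
python3 -m jog '[{"delta_rot":[0,0,0],"xyz":[0,0,-0.001],"hand":-1},{"delta_rot":[0,0,0],"xyz":[0,0,-0.001],"hand":-1}]'|grep -E 'ee|wrist';  python3 -c "from h import *; avg()"
```

```text
ee_pos: [0.5349, 0.0301, 0.1426]
wrist_force: [-0.6, 2.0, 1.2]
t18.07 [0.5348 0.0301 0.1425] avg [ 0.06  1.95  0.2   0.4  -0.01  0.01] w0.154
ee_pos: [0.535, 0.0301, 0.1408]
wrist_force: [-0.1, 2.7, 2.4]
t18.57 [0.5349 0.0301 0.1406] avg [-0.41  1.72  1.69  0.39 -0.01 -0.02] w0.153
```

```bash
python3 -m jog '[{"delta_rot":[0,0,0],"xyz":[0,0.0004,-0.001],"hand":-1},{"delta_rot":[0,0,0],"xyz":[0,0,-0.0005],"hand":-1}]'|grep -E 'ee|wrist';  python3 -c "from h import *; avg()"
python3 -m jog '[{"delta_rot":[0,0,0],"xyz":[0,0,-0.001],"hand":-1},{"delta_rot":[0,0,0],"xyz":[0,0,-0.0005],"hand":-1}]'|grep -E 'ee|wrist';  python3 -c "from h import *; avg()"
```

```text
ee_pos: [0.535, 0.0303, 0.1392]
wrist_force: [-0.0, 0.7, 2.3]
t19.07 [0.5349 0.0304 0.1391] avg [ 0.32  0.32  2.82  0.07 -0.06  0.01] w0.159
ee_pos: [0.5349, 0.0304, 0.1376]
wrist_force: [-0.1, -0.4, 3.4]
t19.57 [0.5349 0.0304 0.1376] avg [ 0.34 -0.53  3.26 -0.02 -0.09  0.02] w0.151
```

```bash
for i in 1 2 3; do python3 -m jog '[{"delta_rot":[0,0,0],"xyz":[0,0,-0.001],"hand":-1},{"delta_rot":[0,0,0],"xyz":[0,0,-0.001],"hand":-1}]'|grep -E 'ee|wrist';  python3 -c "from h import *; avg(4)"; done
```

```text
ee_pos: [0.5349, 0.0305, 0.1357]
wrist_force: [-0.4, -0.7, 4.0]
t20.02 [0.5348 0.0305 0.1355] avg [ 0.46 -0.15  3.78 -0.12 -0.08  0.01] w0.158
ee_pos: [0.5348, 0.0305, 0.1337]
wrist_force: [0.0, -1.1, 5.1]
t20.48 [0.5348 0.0305 0.1335] avg [ 0.3  -0.57  4.59 -0.13 -0.07  0.01] w0.153
ee_pos: [0.5349, 0.0305, 0.1318]
wrist_force: [-0.5, -1.3, 5.9]
t20.93 [0.5349 0.0305 0.1317] avg [ 0.34 -0.54  4.71 -0.13 -0.05 -0.01] w0.154
```

```bash
python3 -m jog '[{"delta_rot":[0,0,0],"xyz":[0,-0.0001,-0.001],"hand":-1},{"delta_rot":[0,0,0],"xyz":[0,0,-0.001],"hand":-1},{"delta_rot":[0,0,0],"xyz":[0,0,-0.001],"hand":-1}]'|grep -E 'ee|wrist';  python3 - <<'E'
from h import *
avg(5); s,M=st()
a=vision.get_image('scene')
g=lambda i,s:cv2.resize(cv2.convertScaleAbs(i,alpha=2.0,beta=15),None,fx=s,fy=s,interpolation=cv2.INTER_CUBIC)
cv2.imwrite('pics/p7.png',g(a[90:220,210:350],4.5))
p=np.array(s['ee_pos']); print('guard underside px crop',(proj('scene',p+[0,0,-.0906+.08])-[210,90])*4.5)
E
```

```text
ee_pos: [0.535, 0.0305, 0.129]
wrist_force: [0.1, -1.1, 6.4]
t21.55 [0.535  0.0305 0.1289] avg [ 0.09 -0.72  5.9  -0.1   0.01  0.01] w0.156
t21.55 p [0.535  0.0305 0.1289] F [-0.1 -0.9  5.5] T [-0.12  0.01  0.05] w0.156 g60 yAng 95.5 z [ 0.  0. -1.]
guard underside px crop [288.39244473 412.19838622]
```

View pics/p7.png

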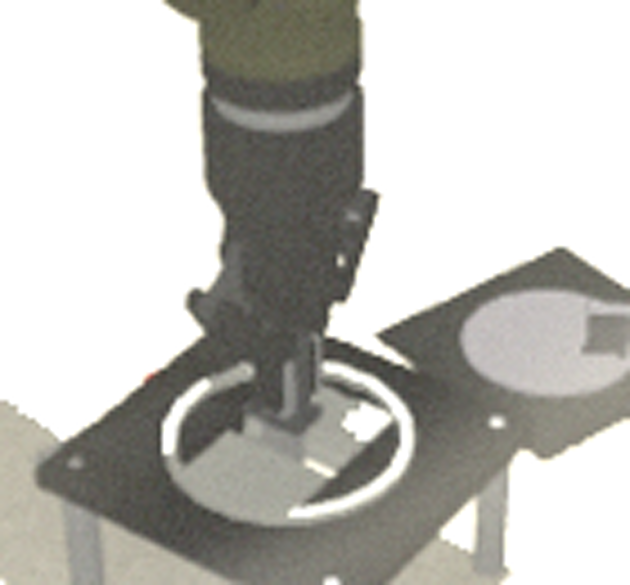

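Scene crop: the feeler stands upright mid-slit with its guard at (285,415), clear of the plates and with no slip in the grip. The downward push is about 7 N and the side forces are balanced, so it is snug on both half-plates. I hand in.

```bash
python3 -c "from rig import ctrl; print(ctrl.hand_in())"
```

```text
the job is handed in; nothing more can be done
None
```

I handed the job in at about 21.6 s: the cover was tipped up and lifted off and lies flat, fin up, on the mat, and the arm still holds the taper feeler upright mid-slit, snug on both half-plates at about 7 N of downward push.

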